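# Ready the syringe pump for the next syringe

## Robot

A 6-joint arm with a two-finger parallel gripper is mounted at the origin on a cart in front of the work surface, level with it; the furniture and walls round the work are solid. World frame = base frame: x ahead of the robot, y to its left, z up, the work surface at z = 0. Lengths are in m, angles in rad, forces in N, time in s.
With the tool pointing down it reaches from about 0.35 to 0.975 m from the base axis. Payload 17.4 kg.
Tool frame: the origin (TCP) lies midway between the tips of the shut fingers; the grasp point (between the pads) lies 19 mm behind it; z points along the fingers, x is the direction in which the jaws open and shut, and the axes are right-handed (so a half turn about z gives the same grasp; the last joint's range is limited). The gripper opens to 85 mm and grips with 20 to 120 N. Pads are 22 mm wide; open, the fingers measure 114 mm over their backs; the gripper's body (76 mm by 85 mm) begins 54 mm behind the grasp point. The pads swing forward as they close: fully open they stand 13 mm farther back than shut.
Start: joints at [1.094, 0.116, 1.442, -0, 1.584, -0.038], TCP at [0.287, 0.611, 0.231] pointing down, gripper open.
Joint ranges: [-2.83, 2.83], [-0.83, 2.19], [0.07, 2.5], [-1.14, 4.28], [0.01, 3], [-2.97, 2.97]. Speed limits (rad/s): [1.89, 1.89, 2.22, 3.14, 3.14, 3.14].

## Interface

Orientations are given as a unit quaternion [x, y, z, w].
In Python, from workcell import * gives the robot as it stands.
- The arm moves only by the tool play_rows, never from a script. Its argument "deltas" is text: rows parted by semicolons, each of 7 numbers parted by spaces: the closure, from 0 (fully open) to 1 (shut), then the shift along the tool's x, y, z in cm, then the turn, a rotation vector about the tool's x, y, z in units of 5 degrees (1.0 is 5 degrees). A call has 1 to 20 rows; each row is the pose to reach, as a shift and turn from the pose measured when the call began, along the tool's axes at that moment; what a row does not reach only later rows make up. A row lasts 1/8 s, in which the tool goes at most 62.5 mm and 10.7 degrees, less where a joint would pass 70% of its speed; a pose out of reach is approached as far as the arm can. A call with a gripper value outside its range is refused whole. The fingers move at their own pace and stop on an object; "squeeze" is the grip in N (left out, the last holds). Time passes only in rows, so rows that repeat a pose let the fingers close. It gives the time, the measured TCP pose, the force and the opening at its end, in the units of the state.
- sense(): the state, without advancing time (a new reading comes with each control period).
- camera(name): name is "scene" or "top" or "wrist"; returns a dict with "img" (384x512x3 uint8, red, green, blue), "z_map" (384x512 float32, m along the optical axis (not along the pixel's ray), 0 where there is no reading), "mtx" (3x3 intrinsics, pixels), "k1" (the pictures are not rectified: a ray, as slopes to the right and down, at radius r is drawn at 1 + k1 r^2 times it, then the intrinsics apply), "world_from_camera" (4x4, takes a point from camera to world coordinates); the wrist camera has in their place "hand_eye" (4x4, takes a point from camera to tool coordinates, whose origin is the TCP and whose axes are the tool frame's). Camera axes: x right, y down, z forward; pixel columns grow to the right and rows downward; lengths in m; the calibration is good to about 2 mm. A picture is of the moment at which its call begins: read the wrist's pose just before it.
- job_done(): hands the job in, once; it reports no verdict.
Trained networks look in a picture, given as the dict that the camera call returned (one of the last four; its "shot" number tells which), for a name from the list of things; names that differ only in an ending like _2 or _b are one class to them, and where a whole thing is asked for, a point or a joint stands for the part that bears it (a point fixed in the world has none). Each returns a list of dicts, best first, with "score" (0 to 1); they miss things now and then, are a little off and sometimes report something else, mostly with a low value. They report only what shows in the picture. A call takes as long as a camera call.
- trace(picture, name): "region" (384x512 bool, what is visible of it).
- tip_of(picture, name): "point" ([x, y, z] in m, in the coordinates of the camera as it stood for that picture, good to about 4 mm: a listed point, or the origin of a listed thing).
The state is a dict: "time": time; "joints": joint angles; "joint_vel": joint speeds; "joint_torque": joint torques, N m; "ee_pos": TCP position; "ee_rot": TCP orientation; "ft_force": force on the tool from outside, world axes, zero at the start; "moment": the same for the moment, N m; "opening": opening from 0.0 (shut) to 1.0 (fully open).
Only numpy, scipy, OpenCV 4.12 (cv2) and the standard library are available. Lean on these libraries where they do the work, as an engineer would, in place of code of your own. Each camera call takes 0.05 s, during which the arm holds its last target.

## Task

The next syringe is waiting in the kidney dish with its plunger drawn out: get the syringe pump ready to take it. With a fingertip, swing the blue barrel clamp all the way off the cradle, and press down the orange release key on the pusher and, keeping it down, push the pusher all the way back to its stop. This is fingertip work, without forcing anything: nothing is picked up, and the pump, the syringe and the other loose things stay where they are.

Things in the scene. Friction and masses are not known exactly. Their poses are not given: they have to be found in the camera images.
- pump: Off-white syringe pump, 146 x 320 x 148 mm (depth, length, height), 2.4 kg, loose on rubber feet. Origin: middle of its underside. x points to its back, y along it to the nozzle end, z up. Front (-x): sloping panel with screen and keys. On its deck, 66 mm up: in the +y half a grey cradle crossed by the blue clamp; in the -y half the grey pusher on rods and a toothed bar.
- pusher (a joint): Place of the grey pusher on its bar, m: 0 = foremost, growing as it goes back towards the pump's -y end, 0.110 = at its stop. A ratchet blocks going back unless the key is down; it slides with 1.5 to 3 N. Its block is 60 x 46 mm (x, y), top 110 mm above the desk. Behind the key (-y side) its thumb ridge, 42 mm in x, rises to 145 mm; a fingertip on the key pushes on that, or drags the pusher.
- release (a joint): How far the orange release key is pressed, m: 0 = up, 0.007 = down on its stop (left alone it may rest up to 0.0035 down, its pawl on a tooth). It frees the ratchet from 0.0045 on, takes 3 N to start and 6 N fully down, and springs up when let go. More than 60 N anywhere on the pump damages it.
- key_top (a point): Middle of the level top of the orange release key (34 x 32 mm in the pump's x, y), 127 mm above the desk when up; it travels with the pusher and sinks as it is pressed. Free on the +y side; the face of the thumb ridge stands 20 mm from this point on the -y side.
- clamp (a joint): Angle of the blue barrel clamp, rad: 0 = straight across the cradle (arm pointing to the pump's front), growing as its tab swings towards the pump's +y end, 1.57 = at its stop, arm along the pump's back edge. It turns about an upright post, stays where it is left, and takes about 1 N at the tab.
- clamp_tab (a point): Middle of the top of the upright blue finger tab at the clamp arm's free end, 148 mm above the desk. The tab is 16 mm along the arm, 8 mm across, and stands free from 120 mm (top of the arm) to 148 mm above the desk.
- clamp_pivot (a point): Top of the post about which the clamp turns, 122 mm above the desk, 70 mm from the tab.
- syringe_mid (a point): Middle of the fresh 10 ml syringe (clear barrel 16 mm across, white plunger drawn out, 128 mm long in all) lying loose in the steel kidney dish. It is not to be moved.
- bottle_amber: Amber dropper bottle with black cap, 46 mm across, 108 mm high, loose at the back of the desk. Origin: middle of its underside. Not to be moved.
- logger: Cream temperature logger, 52 x 82 x 17 mm, loose to the left of the pump. Origin: middle of its underside. Not to be moved.

How it is judged:
On the way, in this order (a step that is already met when the one before it is completed fails the run):
1. the release key is pressed down (value of joint release above 0.0045 m), for 0.1 s.
2. the pusher is back at its stop (value of joint pusher above 0.106 m), for 0.1 s.
At the end, for the whole second after the job is handed in: The pusher stands within 4 mm of its back stop with the release key let go (less than 4.5 mm down), the barrel clamp is swung open to more than 1.3 rad of its 1.57, and the pump (25 mm), the syringe and the other loose things (20 mm) are where they were (value of joint pusher above 0.106 m and value of joint release below 0.0045 m and value of joint clamp above 1.3 rad and linear speed of pump below 0.01 m/s and distance of pump from where it was at the start of the episode below 0.025 m and distance of each of syringe_mid, bottle_amber, logger from where it was at the start of the episode below 0.02 m); the robot touches nothing.
It fails at once if the pump was forced: more than 60 N between the fingers and the pump (contact force between the fingers and pump above 60 N).
It fails at once if the pump was lifted or tipped (height (world z) of pump above 0.008 m or angle between pump's own z axis and vertical above 0.06 rad).
It fails at once if the pump was shoved along the desk by more than 30 mm (distance of pump from where it was at the start of the episode above 0.03 m).
It fails at once if the fresh syringe was moved or picked up (distance of syringe_mid from where it was at the start of the episode above 0.03 m).
It fails at once if a bystander was knocked or picked up (distance of any of bottle_amber, logger from where it was at the start of the episode above 0.03 m).
It also fails if it takes over 40 s, if anything falls off the work surface, if the arm or the gripper's body presses on something with over 40 N, if the wrist force passes 120 N, or if a joint passes its speed limit or range.

## Working session

There is one attempt and no reset: what is moved stays moved. The work goes in short steps, Python scripts to look and compute and a tool call to move; the robot and the scene stay as the last step left them, time stands still between calls to the robot, and variables do not carry over. Pictures are saved under pics/ and viewed, and the job is handed in when it is done.

Besides the shell and the picture viewer there is one more tool, called after "Call:" as name(argument=value, ...), one argument or row to a line, values as JSON. play_rows: Moves the arm, as the interface text tells. Its arguments: {"type":"object","properties":{"deltas":{"type":"string"},"squeeze":{"type":"number"}},"required":["deltas"]}

```bash
mkdir -p pics; cat > h.py <<'E'
from workcell import *
import numpy as np, cv2
from scipy.spatial.transform import Rotation as R
def T_tool(s):
    T=np.eye(4);T[:3,:3]=R.from_quat(s["ee_rot"]).as_matrix();T[:3,3]=s["ee_pos"];return T
def shot(name):
    s=sense();c=camera(name)
    c["W"]=np.array(c["world_from_camera"]) if name!="wrist" else T_tool(s)@np.array(c["hand_eye"])
    return c
def w(c,p): return (c["W"]@np.append(p,1))[:3]
def save(c,f): cv2.imwrite("pics/"+f,cv2.cvtColor(c["img"],cv2.COLOR_RGB2BGR))
def px(c,P):
    q=np.linalg.inv(c["W"])@np.append(P,1);u=q[:2]/q[2];r=u@u;u=u*(1+c["k1"]*r);return (c["mtx"]@np.append(u,1))[:2]
def cloud(c):
    v,u=np.mgrid[0:384,0:512];m=c["mtx"]
    d=np.array([(u.ravel()-m[0,2])/m[0,0],(v.ravel()-m[1,2])/m[1,1]]);s=d.copy()
    for _ in range(10): s=d/(1+c["k1"]*(s**2).sum(0))
    z=c["z_map"].ravel();P=np.vstack([s*z,z,np.ones_like(z)])
    X=(c["W"]@P)[:3].T;X[z==0]=np.nan
    return X.reshape(384,512,3)
E
python3 - <<'E'
from h import *
np.set_printoptions(precision=4,suppress=True)
s=sense();print(s)
for n in ["scene","top","wrist"]:
    c=shot(n);save(c,n+"0.png")
    for t in ["pump","key_top","clamp_tab","clamp_pivot","syringe_mid","bottle_amber","logger"]:
        for r in tip_of(c,t)[:2]: print(n,t,round(r["score"],2),w(c,r["point"]),px(c,w(c,r["point"])).round())
E
```

```text
{'time': 0.0, 'joints': array([ 1.0942,  0.1165,  1.4422,  0.    ,  1.584 , -0.0378]), 'joint_vel': array([-0.0016,  0.0001,  0.0002,  0.0008, -0.0011, -0.0011]), 'joint_torque': array([ -0.0005, -73.1964, -63.2476,  -0.    ,   0.0062,  -0.    ]), 'ee_pos': array([0.2867, 0.6109, 0.2306]), 'ee_rot': array([ 0.844 ,  0.5363, -0.0005,  0.0003]), 'ft_force': array([-0.0228, -0.9965, -0.1409]), 'moment': array([ 0.0028,  0.0043, -0.0195]), 'opening': 0.9934079500160438}
scene pump 0.98 [ 0.5326 -0.1428 -0.0016] [262. 217.]
scene key_top 0.6 [ 0.5319 -0.1543  0.1281] [265. 187.]
scene key_top 0.48 [ 0.5305 -0.1423  0.0022] [262. 217.]
scene clamp_tab 0.41 [ 0.4807 -0.0765  0.1476] [237. 186.]
scene clamp_pivot 0.73 [ 0.5511 -0.0502  0.1269] [239. 180.]
scene syringe_mid 0.49 [ 0.4581 -0.4653  0.0114] [349. 248.]
scene bottle_amber 0.82 [ 0.7699  0.032  -0.0013] [244. 177.]
scene logger 0.71 [ 0.3691  0.2533 -0.0027] [144. 220.]
top pump 0.58 [ 0.5355 -0.1407  0.002 ] [257. 199.]
top key_top 0.51 [ 0.5357 -0.1593  0.1271] [262. 197.]
top key_top 0.45 [0.7706 0.0319 0.0005] [214. 144.]
top clamp_tab 0.58 [ 0.4813 -0.0726  0.1517] [239. 212.]
top clamp_pivot 0.65 [ 0.5469 -0.0559  0.1215] [235. 195.]
top syringe_mid 0.66 [ 0.3734  0.2508 -0.0015] [161. 242.]
top syringe_mid 0.46 [ 0.4597 -0.4661  0.0111] [337. 216.]
top bottle_amber 0.66 [ 0.7673  0.0343 -0.0015] [213. 145.]
top logger 0.76 [ 0.3729  0.2517 -0.0025] [161. 242.]
wrist logger 0.56 [0.3745 0.2508 0.0042] [ 78. 297.]
```

```bash
python3 - <<'E'
import cv2
a=cv2.imread("pics/scene0.png")[130:290,120:400];b=cv2.imread("pics/top0.png")[120:270,130:380]
cv2.imwrite("pics/sc.png",cv2.resize(a,None,fx=2.8,fy=2.8,interpolation=2));cv2.imwrite("pics/tc.png",cv2.resize(b,None,fx=3,fy=3,interpolation=2))
E
```

```text
(no output)
```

View pics/sc.png

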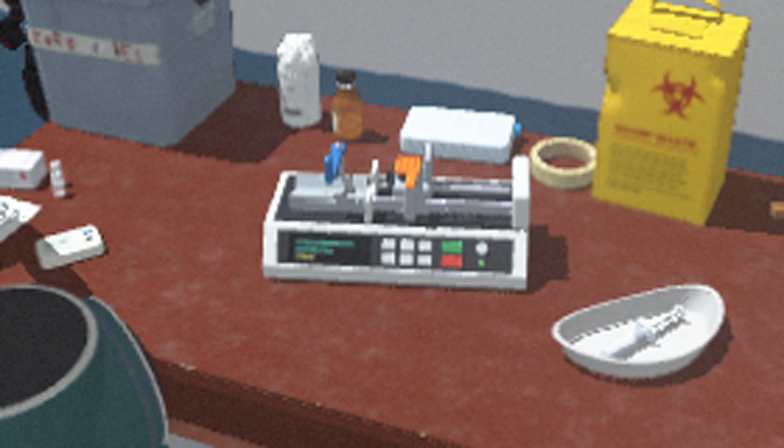

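View pics/tc.png

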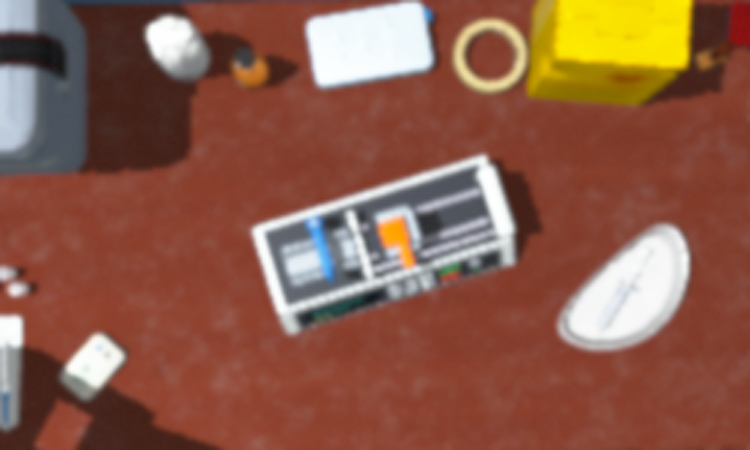

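The top view shows the pump yawed about 16°: the blue clamp on its left half, the orange key near its middle, and a white plate between them. I'll close the fingers and get a near look with the wrist camera.

Call:
play_rows(
  deltas="1 -5 4 -5 0 0 1; 1 -10 8 -10 0 0 2; 1 -15 12 -15 0 0 3; 1 -20 16 -15 0 0 4; 1 -25 20 -15 0 0 5; 1 -30 24 -15 0 0 6; 1 -35 28 -15 0 0 7; 1 -40 32 -15 0 0 8; 1 -45 36 -15 0 0 9; 1 -50 41 -15 0 0 9.8; 1 -54 44.5 -15 0 0 9.8; 1 -56.7 46.7 -15 0 0 9.8; 1 -56.7 46.7 -15 0 0 9.8; 1 -56.7 46.7 -15 0 0 9.8",
  squeeze=20,
)

```text
time: 2.95
ee_pos: [0.4688, -0.1023, 0.3809]
ee_rot: [0.991, 0.137, -0.0, -0.0]
ft_force: [0.3, 1.1, 1.1]
opening: 0.001
```

```bash
python3 - <<'E'
from h import *
np.set_printoptions(precision=4,suppress=True)
s=sense();print(s["time"],s["ee_pos"],s["joints"],s["opening"])
c=shot("wrist");save(c,"w1.png");print(c["hand_eye"])
for t in ["pump","key_top","clamp_tab","clamp_pivot","bottle_amber"]:
        for r in tip_of(c,t)[:2]: print(t,round(r["score"],2),w(c,r["point"]),px(c,w(c,r["point"])).round())
X=cloud(c);np.save("X1.npy",X)
E
```

```text
2.95 [ 0.4688 -0.1023  0.3809] [-0.268  -0.3072  1.5953 -0.0001  1.8542 -0.5419] 0.001396455295098485
[[ 1.     -0.001   0.0002  0.    ]
 [ 0.0008  0.9449  0.3274 -0.0844]
 [-0.0005 -0.3274  0.9449 -0.1414]
 [ 0.      0.      0.      1.    ]]
pump 0.82 [ 0.5329 -0.1418  0.0013] [282. 168.]
pump 0.58 [ 0.5472 -0.0578  0.1199] [317. 137.]
key_top 0.58 [ 0.5357 -0.1525  0.1219] [288. 196.]
clamp_tab 0.61 [ 0.4843 -0.0728  0.1492] [272. 138.]
clamp_pivot 0.78 [ 0.547  -0.0606  0.1224] [316. 139.]
bottle_amber 0.84 [0.7671 0.0296 0.0032] [432. 115.]
```

View pics/w1.png

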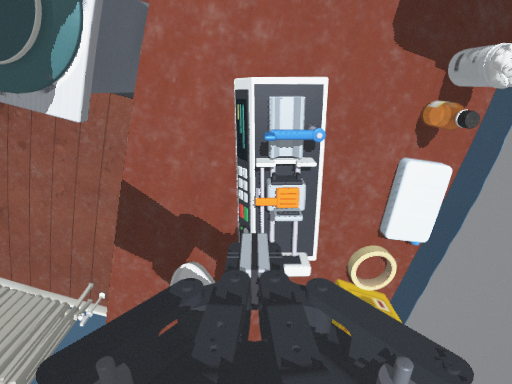

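The wrist view shows the pump upright in the picture, with the clamp arm from its pivot (318,135) to its tab (270,135), the plate at row 160, and the orange key around (288,197) with the ridge below it at row 215. Next I'll measure from the depth map.

```bash
python3 - <<'E'
from h import *
np.set_printoptions(precision=4,suppress=True)
X=np.load("X1.npy");im=cv2.cvtColor(cv2.imread("pics/w1.png"),cv2.COLOR_BGR2RGB).astype(int)
r,g,b=im[...,0],im[...,1],im[...,2]
box=(np.abs(X[...,0]-.533)<.2)&(np.abs(X[...,1]+.142)<.18)
# yaw: white top rim/base above 40mm outline
m=box&(X[...,2]>.04)&(X[...,2]<.16)
rect=cv2.minAreaRect((X[m][:,:2]*1000).astype(np.float32));print("rect",rect)
o=m&(r>200)&(g>90)&(g<190)&(b<90);bl=m&(b>150)&(r<100)
yaw=np.deg2rad(16)
def P(q): 
    d=q[:,:2]-[.533,-.142];c,s=np.cos(yaw),np.sin(yaw);return np.c_[d@[c,s],d@[-s,c],q[:,2]]
for n,k in [("orange",o),("blue",bl)]:
    q=P(X[k]);print(n,k.sum(),np.percentile(q,[2,25,50,75,98],axis=0))
    np.save(n+".npy",q)
q=P(X[bl]);a=q[q[:,2]>.138];print("tabtop",len(a),a.mean(0),a.min(0),a.max(0))
c=q[q[:,2]<.13]; print("arm PCA",np.linalg.svd(c[:,:2]-c[:,:2].mean(0),full_matrices=False)[2])
# height grid in pump frame
A=P(X[m]);
for y in np.arange(.16,-.17,-.008):
    row=[]
    for x in np.arange(-.072,.08,.008):
        k=(abs(A[:,0]-x)<.004)&(abs(A[:,1]-y)<.004);row.append("%4d"%(np.max(A[k,2])*1000) if k.sum() else "   .")
    print("%4d"%(y*1000),"".join(row))
E
python3 - <<'E'
import cv2
cv2.imwrite("pics/w1c.png",cv2.resize(cv2.imread("pics/w1.png")[70:280,220:345],None,fx=2.8,fy=2.8,interpolation=2))
E
```

```text
rect ((526.18310546875, -143.46388244628906), (137.6116485595703, 317.984130859375), 15.93472671508789)
orange 584 [[-0.0471 -0.0271  0.1217]
 [-0.0204 -0.0205  0.1235]
 [-0.0086 -0.0148  0.1247]
 [ 0.0022 -0.0062  0.1254]
 [ 0.0123  0.0024  0.1267]]
blue 549 [[-0.0353  0.0726  0.1166]
 [-0.0147  0.0771  0.1181]
 [ 0.0047  0.0809  0.119 ]
 [ 0.0245  0.0838  0.1199]
 [ 0.0458  0.0865  0.1467]]
tabtop 64 [-0.03    0.0809  0.1451] [-0.0378  0.077   0.1385] [-0.022   0.0843  0.1481]
arm PCA [[-0.9998  0.0196]
 [-0.0196 -0.9998]]
 160   42  55  64  65  64  65  65  64  65  65  65  65  65  66  65  64  65  63   .
 152   43  56  66  67  66  66  66  65  66  66  66  66  66  66  66  66  67  64   .
 144   45  61  65  67  66  66  67  67  67  66  66  66  66  66  67  67  65  65   .
 135   48  60  66  66  66  66  67  67  66  66  66  68  66  68  68  66  67  65   .
 127   50  61  65  67  68  76  91  87  78  79  83  90  89  68  67  66  66  62   .
 119   51  61  66  66  66  75  91  88  78  78  84  91  88  67  66  66  66  65   .
 111   50  62  65  67  67  77  90  87  78  78  83  92  88  67  66  66  66  64
[... 2174 characters left out ...]
  67  66  66  82  83  66  66  67  67  65   .
-112   48   .   .   .   .   .  81  80  67  67  66  82  82  67  66  66  66  64   .
-120    .   .   .   .   .   .  66  65  66  67  66  84  81  66  67  66  66   .   .
-128    .   .   .   .   .   .   .   .  66  67  67  82  82  67  66  67  67  65   .
-136    .   .   .   .   .   .   .   .   . 112 113 113 112 112 112  67  66  64   .
-144    .   .   .   .   .   .   .   .   . 116 115 115 116 115 116  68  67  63   .
-152    .   .   .   .   .   .   .   .   . 115 115 115 116 117 115  66  66  64   .
-160    .   .   .   .   .   .   .   .   . 114 114 113 114 114 113  65  65  62   .
-168    .   .   .   .   .   .   .   .   .   .   .   .   .   .   .   .   .   .   .
```

View pics/w1c.png

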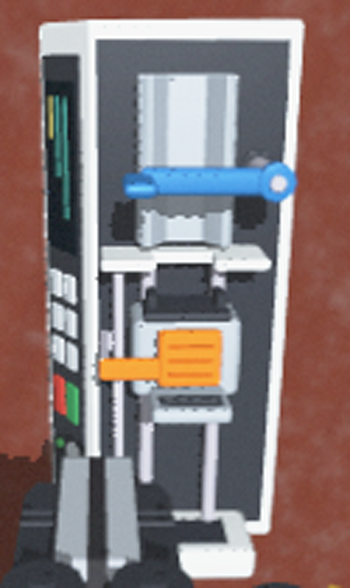

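```bash
cat >> h.py <<'E'
YAW=np.deg2rad(15.93);O=np.array([.533,-.142])
def pump2world(p): c,s=np.cos(YAW),np.sin(YAW);return np.array([O[0]+c*p[0]-s*p[1],O[1]+s*p[0]+c*p[1],p[2]])
def world2pump(q): c,s=np.cos(YAW),np.sin(YAW);d=np.array(q[:2])-O;return np.array([c*d[0]+s*d[1],-s*d[0]+c*d[1],q[2]])
def delta(p,turn=0):  # pump-frame target, tool yaw = pump yaw + turn (rad), pointing down
    s=sense();T=T_tool(s);d=T[:3,:3].T@(pump2world(p)-T[:3,3])
    Rt=R.from_euler('z',YAW+turn)*R.from_euler('x',np.pi)
    rv=(R.from_matrix(T[:3,:3]).inv()*Rt).as_rotvec();return np.round(np.r_[d*100,np.rad2deg(rv)/5],2)
E
python3 - <<'E'
from h import *
print(world2pump(sense()["ee_pos"]))
print(delta([-.030,.053,.20]));print(delta([-.030,.053,.128]))
for th in np.r_[0:1.5:14j]:
    off=.015
    e=np.array([-np.cos(th),np.sin(th)]);t=np.array([np.sin(th),np.cos(th)])
    p=np.array([.040,.0805])+.070*e-off*t
    print(round(th,2),delta([*p,.128],-th))
E
```

```text
[-0.05038412  0.05830474  0.38161846]
[ 2.030e+00  5.300e-01  1.816e+01  0.000e+00 -1.000e-02  0.000e+00]
[ 2.020e+00  5.200e-01  2.536e+01  0.000e+00 -1.000e-02  0.000e+00]
0.0 [ 2.020e+00 -7.300e-01  2.536e+01  0.000e+00 -1.000e-02  0.000e+00]
0.12 [ 1.900e+00 -1.540e+00  2.536e+01  0.000e+00 -1.000e-02  1.320e+00]
0.23 [ 1.870e+00 -2.370e+00  2.536e+01  0.000e+00 -1.000e-02  2.650e+00]
0.35 [ 1.930e+00 -3.190e+00  2.536e+01  0.000e+00 -1.000e-02  3.970e+00]
0.46 [ 2.090e+00 -4.000e+00  2.536e+01  0.000e+00 -1.000e-02  5.290e+00]
0.58 [ 2.340e+00 -4.790e+00  2.536e+01  0.000e+00 -1.000e-02  6.610e+00]
0.69 [ 2.680e+00 -5.540e+00  2.536e+01  0.000e+00 -1.000e-02  7.930e+00]
0.81 [ 3.100e+00 -6.250e+00  2.536e+01  0.000e+00 -1.000e-02  9.260e+00]
0.92 [ 3.610e+00 -6.900e+00  2.536e+01  0.000e+00 -1.000e-02  1.058e+01]
1.04 [ 4.180e+00 -7.500e+00  2.536e+01 -0.000e+00 -1.000e-02  1.190e+01]
1.15 [ 4.820e+00 -8.020e+00  2.536e+01 -0.000e+00 -1.000e-02  1.322e+01]
1.27 [ 5.510e+00 -8.460e+00  2.536e+01 -0.000e+00 -1.000e-02  1.455e+01]
1.38 [ 6.260e+00 -8.830e+00  2.536e+01 -0.000e+00 -1.000e-02  1.587e+01]
1.5 [ 7.030e+00 -9.100e+00  2.536e+01 -0.000e+00 -1.000e-02  1.719e+01]
```

Go down beside the tab first and verify.

Call:
play_rows(
  deltas="1 1 0.3 6 0 0 0; 1 2 0.5 12 0 0 0; 1 2 0.5 18 0 0 0; 1 2 0.5 22 0 0 0; 1 2 0.5 24.2 0 0 0; 1 2 0.5 25.3 0 0 0; 1 2 0.5 25.3 0 0 0",
)

```text
time: 4.12
ee_pos: [0.4893, -0.0987, 0.1287]
ee_rot: [0.99, 0.139, 0.0, 0.0]
ft_force: [-0.2, -0.3, -0.1]
opening: 0.004
```

```bash
python3 - <<'E'
from h import *
s=sense();print(world2pump(s["ee_pos"]),s["ft_force"])
c=shot("wrist");save(c,"w2.png")
E
```

```text
[-0.0301779   0.05359802  0.12869821] [-0.1986762  -0.28233925 -0.06351962]
```

View pics/w2.png

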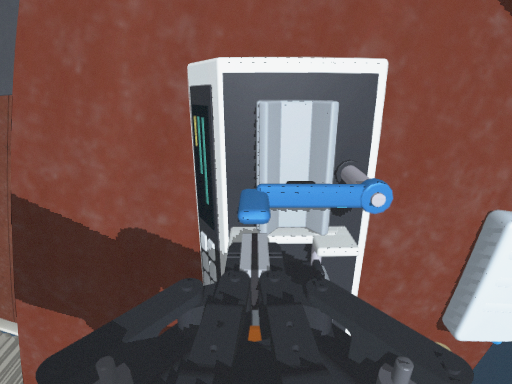

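The fingertip (255,240) stands right behind the tab (255,207). Sweep it along the arc, turning with the tab.

Call:
play_rows(
  deltas="1 0 -0.6 0 0 0 0; 1 0 -1.2 0 0 0 0; 1 -0.1 -2 0 0 0 1.3; 1 -0.15 -2.85 0 0 0 2.65; 1 -0.1 -3.65 0 0 0 4; 1 0.1 -4.45 0 0 0 5.3; 1 0.3 -5.25 0 0 0 6.6; 1 0.65 -6 0 0 0 7.9; 1 1.1 -6.7 0 0 0 9.25; 1 1.6 -7.35 0 0 0 10.6; 1 2.15 -7.95 0 0 0 11.9; 1 2.8 -8.5 0 0 0 13.2; 1 3.5 -8.95 0 0 0 14.5; 1 4.2 -9.3 0 0 0 15.9; 1 5 -9.55 0 0 0 17.2; 1 5 -9.55 0 0 0 17.2",
)

```text
time: 6.18
ee_pos: [0.5115, 0.0071, 0.1297]
ee_rot: [0.819, -0.573, 0.001, -0.0]
ft_force: [0.2, 0.4, -1.0]
opening: -0.002
```

```bash
python3 - <<'E'
from h import *
s=sense();print(world2pump(s["ee_pos"]),s["ft_force"],s["joints"])
c=shot("wrist");save(c,"w3.png")
E
```

```text
[0.02028226 0.14929204 0.12972877] [ 0.21785987  0.44374197 -0.99801142] [-3.58309997e-02 -2.01562044e-01  1.91468611e+00 -1.89446646e-04
  1.42675929e+00  1.18537934e+00]
```

View pics/w3.png

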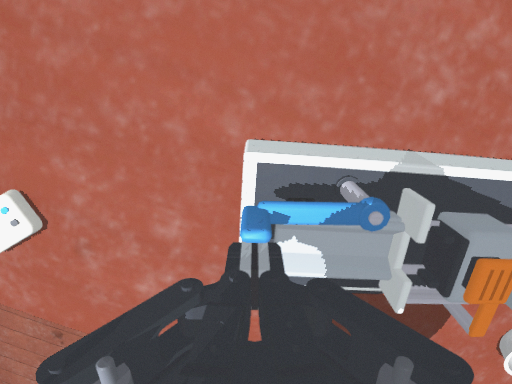

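The clamp is open, its arm parallel to the back rim. Back off, rise, and take stock before going to the key.

Call:
play_rows(
  deltas="1 0 1 0 0 0 0; 1 0 2 -1 0 0 0; 1 0 2 -4 0 0 -2; 1 0 2 -7 0 0 -4; 1 0 2 -10 0 0 -6; 1 0 2 -13 0 0 -8; 1 0 2 -13 0 0 -10; 1 0 2 -13 0 0 -12; 1 0 2 -13 0 0 -14; 1 0 2 -13 0 0 -16; 1 0 2 -13 0 0 -17.2; 1 0 2 -13 0 0 -17.2",
)

```text
time: 7.72
ee_pos: [0.4918, -0.0002, 0.2605]
ee_rot: [0.99, 0.14, 0.001, 0.0]
ft_force: [0.1, -0.2, -0.0]
opening: -0.002
```

```bash
python3 - <<'E'
from h import *
np.set_printoptions(precision=4,suppress=True)
s=sense();print(world2pump(s["ee_pos"]),s["time"])
c=shot("wrist");save(c,"w4.png")
for t in ["pump","key_top","clamp_tab","clamp_pivot"]:
    for r in tip_of(c,t)[:1]: print(t,round(r["score"],2),world2pump(w(c,r["point"])))
c=shot("top")
for t in ["pump","key_top","clamp_tab","clamp_pivot"]:
    for r in tip_of(c,t)[:1]: print(t,round(r["score"],2),world2pump(w(c,r["point"])))
for p in [(-.001,-.016,.20),(-.001,-.016,.145)]: print(delta(p))
E
```

```text
[-0.0007  0.1477  0.2605] 7.725
pump 0.88 [-0.0023  0.0023 -0.0025]
key_top 0.56 [-0.0003 -0.0122  0.1243]
clamp_tab 0.96 [0.0372 0.1494 0.1496]
clamp_pivot 0.73 [0.0354 0.0767 0.1208]
pump 0.59 [ 0.0006  0.0009 -0.    ]
key_top 0.5 [-0.0047 -0.0135  0.1266]
clamp_pivot 0.57 [0.0388 0.0795 0.121 ]
[-0.15 16.37  5.97  0.01 -0.02  0.04]
[-0.16 16.37 11.47  0.01 -0.02  0.04]
```

View pics/w4.png

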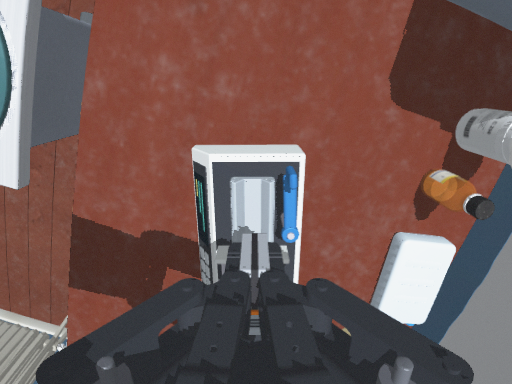

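The clamp stands along the back edge at about 1.5 rad, and the pump is unmoved. Now hover over the key.

Call:
play_rows(
  deltas="1 0 5 2 0 0 0; 1 0 10 4 0 0 0; 1 0 14 6 0 0 0; 1 -0.15 16.4 8 0 0 0; 1 -0.15 16.4 10 0 0 0; 1 -0.15 16.4 11.5 0 0 0; 1 -0.15 16.4 12.2 0 0 0; 1 -0.15 16.4 12.2 0 0 0",
)

```text
time: 9.22
ee_pos: [0.5366, -0.1573, 0.1377]
ee_rot: [0.99, 0.141, 0.001, 0.0]
ft_force: [0.0, 0.6, 0.6]
opening: 0.0
```

```bash
python3 - <<'E'
from h import *
s=sense();print(world2pump(s["ee_pos"]),s["ft_force"])
c=shot("wrist");save(c,"w5.png")
c=shot("scene");cv2.imwrite("pics/s5.png",cv2.resize(cv2.cvtColor(c["img"][140:250,200:330],cv2.COLOR_RGB2BGR),None,fx=5,fy=5,interpolation=2))
E
```

```text
[-0.00077551 -0.01572034  0.13774277] [0.00432468 0.62829066 0.55466431]
```

View pics/w5.png

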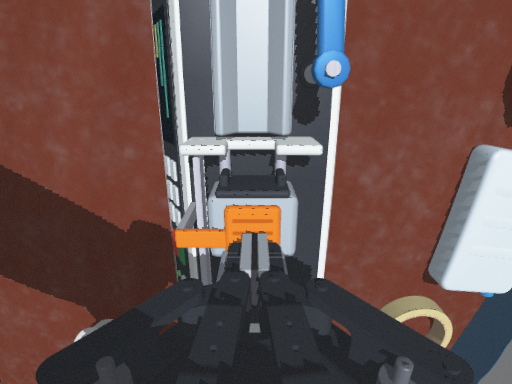

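View pics/s5.png

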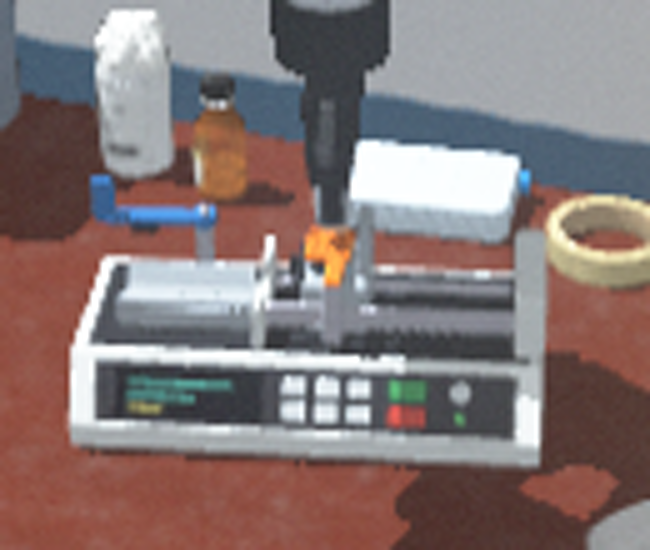

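The finger is over the key, in front of the ridge. Press down gradually.

Call:
play_rows(
  deltas="1 0 0 0.7 0 0 0; 1 0 0 1.2 0 0 0; 1 0 0 1.5 0 0 0; 1 0 0 1.7 0 0 0; 1 0 0 1.7 0 0 0; 1 0 0 1.7 0 0 0",
)

```text
time: 10.07
ee_pos: [0.537, -0.1576, 0.1218]
ee_rot: [0.99, 0.14, 0.001, 0.001]
ft_force: [-0.3, 1.9, 5.0]
opening: 0.002
```

Call:
play_rows(
  deltas="1 0 0 0.15 0 0 0; 1 0 0 0.25 0 0 0; 1 0 0 0.25 0 0 0; 1 0 0 0.25 0 0 0",
)

```text
time: 10.58
ee_pos: [0.5372, -0.1578, 0.1199]
ee_rot: [0.99, 0.14, 0.002, 0.001]
ft_force: [-2.0, 1.1, 8.4]
opening: 0.005
```

Key on its stop (8 N). Push back slowly.

Call:
play_rows(
  deltas="1 0 0.4 0.1 0 0 0; 1 0 0.8 0.1 0 0 0; 1 0 1.3 0.1 0 0 0; 1 0 1.8 0.1 0 0 0; 1 0 2.3 0.1 0 0 0; 1 0 2.8 0.1 0 0 0; 1 0 3.2 0.1 0 0 0; 1 0 3.2 0.1 0 0 0",
)

```text
time: 11.58
ee_pos: [0.5464, -0.1892, 0.1199]
ee_rot: [0.99, 0.14, 0.002, 0.001]
ft_force: [-1.8, -1.7, 9.8]
opening: -0.004
```

```bash
python3 - <<'E'
from h import *
s=sense();print(world2pump(s["ee_pos"]),s["ft_force"])
c=shot("wrist");save(c,"w6.png")
r=tip_of(c,"pump")[:1]; print([world2pump(w(c,k["point"])) for k in r])
E
```

```text
[-8.53492798e-05 -4.90167912e-02  1.19874847e-01] [-1.77535721 -1.71305158  9.82418881]
[array([-0.0030009 ,  0.00498246, -0.00362558])]
```

View pics/w6.png

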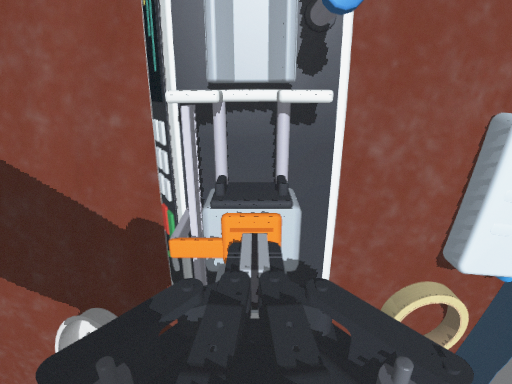

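The pusher travels with the finger. Continue.

Call:
play_rows(
  deltas="1 0 0.4 0.08 0 0 0; 1 0 0.9 0.08 0 0 0; 1 0 1.4 0.08 0 0 0; 1 0 1.9 0.08 0 0 0; 1 0 2.4 0.08 0 0 0; 1 0 2.9 0.08 0 0 0; 1 0 3.4 0.08 0 0 0; 1 0 3.9 0.08 0 0 0; 1 0 4.2 0.08 0 0 0; 1 0 4.2 0.08 0 0 0",
)

```text
time: 12.92
ee_pos: [0.5582, -0.23, 0.1199]
ee_rot: [0.99, 0.14, 0.002, 0.002]
ft_force: [-1.4, -1.7, 8.8]
opening: -0.005
```

```bash
python3 - <<'E'
from h import *
s=sense();print(world2pump(s["ee_pos"]),s["ft_force"])
c=shot("wrist");save(c,"w7.png")
r=tip_of(c,"pump")[:1]; print([world2pump(w(c,k["point"])) for k in r])
c=shot("scene");cv2.imwrite("pics/s7.png",cv2.resize(cv2.cvtColor(c["img"][140:250,200:330],cv2.COLOR_RGB2BGR),None,fx=5,fy=5,interpolation=2))
E
```

```text
[ 9.82387367e-05 -9.15617689e-02  1.19925761e-01] [-1.42192105 -1.66463192  8.81448554]
[array([-0.00105327,  0.0017314 , -0.00298589])]
```

View pics/w7.png

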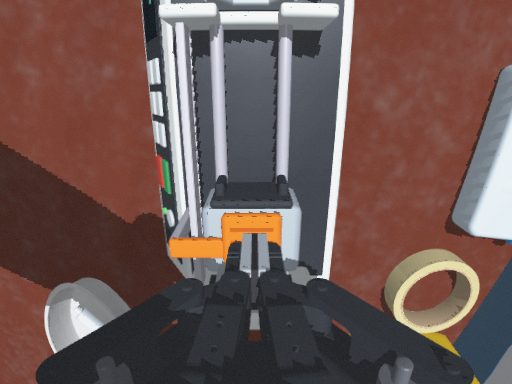

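View pics/s7.png

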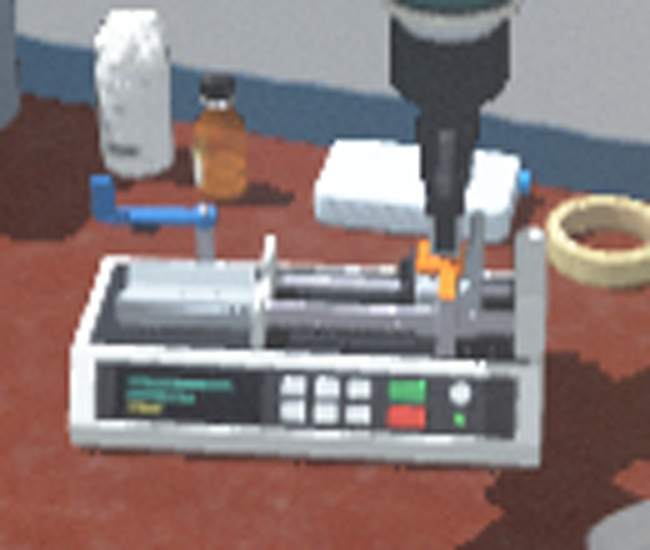

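Nearly there; small steps until the stop is felt.

Call:
play_rows(
  deltas="1 0 0.3 0.08 0 0 0; 1 0 0.6 0.08 0 0 0; 1 0 0.9 0.08 0 0 0; 1 0 1.0 0.08 0 0 0; 1 0 1.0 0.08 0 0 0",
)

```text
time: 13.7
ee_pos: [0.5611, -0.24, 0.1199]
ee_rot: [0.99, 0.14, 0.003, 0.002]
ft_force: [-1.6, -0.3, 9.0]
opening: 0.002
```

Call:
play_rows(
  deltas="1 0 0.2 0.08 0 0 0; 1 0 0.4 0.08 0 0 0; 1 0 0.4 0.08 0 0 0",
)

```text
time: 14.08
ee_pos: [0.5624, -0.2442, 0.1199]
ee_rot: [0.99, 0.14, 0.003, 0.003]
ft_force: [-1.7, 0.2, 8.3]
opening: -0.003
```

Call:
play_rows(
  deltas="1 0 0.2 0.08 0 0 0; 1 0 0.4 0.08 0 0 0; 1 0 0.4 0.08 0 0 0",
)

```text
time: 14.45
ee_pos: [0.5636, -0.2483, 0.1199]
ee_rot: [0.99, 0.14, 0.003, 0.003]
ft_force: [-2.7, 2.3, 10.5]
opening: -0.001
```

```bash
python3 - <<'E'
from h import *
s=sense();print(world2pump(s["ee_pos"]),s["ft_force"])
c=shot("wrist");save(c,"w8.png")
X=cloud(c);im=c["img"].astype(int);o=(im[...,0]>200)&(im[...,1]>90)&(im[...,1]<190)&(im[...,2]<90)
q=np.array([world2pump(p) for p in X[o] if p[2]>.1]);print(np.percentile(q,[2,50,98],axis=0))
r=tip_of(c,"pump")[:1]; print([world2pump(w(c,k["point"])) for k in r])
c=shot("scene");cv2.imwrite("pics/s8.png",cv2.resize(cv2.cvtColor(c["img"][150:240,260:330],cv2.COLOR_RGB2BGR),None,fx=6,fy=6,interpolation=2))
E
```

```text
[ 0.00023645 -0.1106269   0.11991523] [-2.71727065  2.26050681 10.45084735]
[[-0.04650058 -0.11776346  0.1143822 ]
 [-0.01414482 -0.10315379  0.11768432]
 [ 0.01382097 -0.09137184  0.11980594]]
[array([ 0.0007106 ,  0.00031666, -0.00077297])]
```

View pics/w8.png

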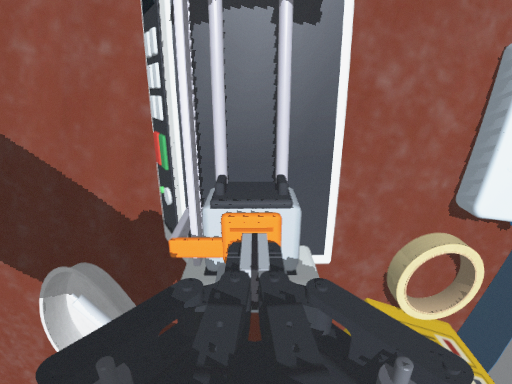

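View pics/s8.png

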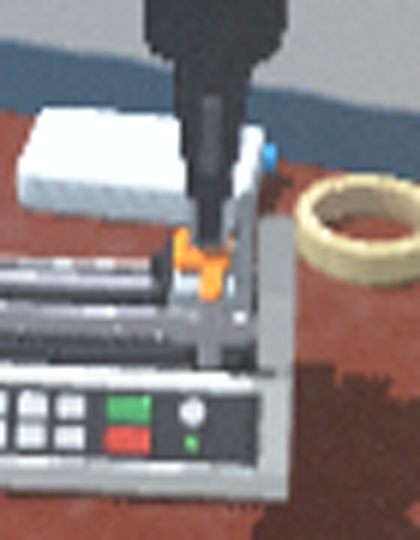

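Call:
play_rows(
  deltas="1 0 0.2 0.08 0 0 0; 1 0 0.4 0.08 0 0 0; 1 0 0.4 0.08 0 0 0",
)

```text
time: 14.98
ee_pos: [0.5649, -0.2518, 0.1199]
ee_rot: [0.99, 0.14, 0.003, 0.003]
ft_force: [-2.6, 6.2, 10.2]
opening: 0.004
```

```bash
cat > k.py <<'E'
from h import *
s=sense();print(world2pump(s["ee_pos"]),s["ft_force"])
c=shot("wrist");save(c,"w9.png")
X=cloud(c);im=c["img"].astype(int);o=(im[...,0]>200)&(im[...,1]>90)&(im[...,1]<190)&(im[...,2]<90)
q=np.array([world2pump(p) for p in X[o] if p[2]>.1]);print(np.percentile(q,[2,50,98],axis=0))
r=tip_of(c,"pump")[:1]; print([world2pump(w(c,k["point"])) for k in r])
E
python3 k.py
```

```text
[ 0.00053636 -0.11431021  0.11989651] [-2.55385497  6.16436199 10.24771577]
[[-0.04675995 -0.11814166  0.11437918]
 [-0.01244155 -0.10463035  0.11791885]
 [ 0.01381469 -0.09145094  0.11980639]]
[array([-0.00125618,  0.00310602,  0.00152258])]
```

Call:
play_rows(
  deltas="1 0 0.2 0.08 0 0 0; 1 0 0.3 0.08 0 0 0; 1 0 0.3 0.08 0 0 0; 1 0 0.3 0.08 0 0 0",
)

```text
time: 15.58
ee_pos: [0.5658, -0.2539, 0.1199]
ee_rot: [0.99, 0.14, 0.004, 0.002]
ft_force: [-4.2, 9.7, 11.2]
opening: -0.001
```

```bash
python3 k.py
```

```text
[ 0.00083364 -0.11657726  0.11989077] [-4.24336118  9.72832814 11.20430161]
[[-0.04673382 -0.1181364   0.11445572]
 [-0.01125174 -0.10548268  0.11801385]
 [ 0.013809   -0.09144988  0.11984182]]
[array([ 0.00128133,  0.00287291, -0.00048297])]
```

The key no longer moves while the push force climbs to about 10 N, so the pusher is on its stop. Lift straight up.

Call:
play_rows(
  deltas="1 0 0 -0.4 0 0 0; 1 0 0 -0.9 0 0 0; 1 0 -0.2 -1.8 0 0 0; 1 0 -0.3 -4 0 0 0; 1 0 -2 -8 0 0 0; 1 0 -5 -13 0 0 0; 1 0 -9 -18 0 0 0; 1 0 -12 -22 0 0 0; 1 0 -12 -22 0 0 0; 1 0 -12 -22 0 0 0",
)

```text
time: 16.92
ee_pos: [0.5307, -0.1378, 0.3396]
ee_rot: [0.99, 0.14, 0.004, 0.002]
ft_force: [0.0, -0.2, 0.2]
opening: -0.001
```

```bash
python3 k.py; python3 - <<'E'
from h import *
np.set_printoptions(precision=4,suppress=True)
for n in ["wrist","scene","top"]:
    c=shot(n)
    for t in ["pump","key_top","clamp_tab","clamp_pivot","syringe_mid","bottle_amber","logger"]:
        for r in tip_of(c,t)[:1]: print(n,t,round(r["score"],2),w(c,r["point"]),world2pump(w(c,r["point"])))
E
```

```text
[-0.00111276  0.00463519  0.33957155] [ 0.00623736 -0.21077857  0.19381165]
[[-0.04090613 -0.25736508  0.12102841]
 [ 0.00454469 -0.09555069  0.12415567]
 [ 0.14163014 -0.09158268  0.15059636]]
[array([-0.0008289 ,  0.00281734, -0.00042999])]
wrist pump 0.91 [ 0.5291 -0.1391 -0.0011] [-0.0029  0.0038 -0.0011]
wrist key_top 0.98 [ 0.5615 -0.2449  0.1253] [-0.0008 -0.1068  0.1253]
wrist clamp_tab 0.83 [0.5274 0.0141 0.1493] [0.0374 0.1516 0.1493]
wrist clamp_pivot 0.79 [ 0.5478 -0.0591  0.1188] [0.037  0.0757 0.1188]
wrist syringe_mid 0.7 [ 0.4562 -0.4617  0.0093] [-0.1616 -0.2864  0.0093]
wrist bottle_amber 0.64 [0.7681 0.0293 0.0013] [0.2731 0.1002 0.0013]
scene pump 0.78 [ 0.5299 -0.1447  0.0012] [-0.0037 -0.0017  0.0012]
scene key_top 0.64 [ 0.5637 -0.246   0.1272] [ 0.001  -0.1084  0.1272]
scene clamp_tab 0.54 [0.5262 0.0088 0.1482] [0.0349 0.1468 0.1482]
scene clamp_pivot 0.96 [ 0.55   -0.049   0.1259] [0.0419 0.0847 0.1259]
scene syringe_mid 0.6 [ 0.4546 -0.4647  0.011 ] [-0.164  -0.2888  0.011 ]
scene bottle_amber 0.72 [ 0.7686  0.0302 -0.0002] [ 0.2738  0.101  -0.0002]
scene logger 0.65 [ 0.3706  0.2536 -0.0031] [-0.0476  0.425  -0.0031]
top pump 0.58 [ 0.5335 -0.1385 -0.0004] [ 0.0014  0.0033 -0.0004]
top key_top 0.56 [ 0.5599 -0.2467  0.1259] [-0.0029 -0.1081  0.1259]
top clamp_tab 0.54 [0.5273 0.0149 0.1494] [0.0376 0.1524 0.1494]
top clamp_pivot 0.73 [ 0.5488 -0.0558  0.1201] [0.0388 0.0785 0.1201]
top syringe_mid 0.41 [ 0.4599 -0.4639  0.0129] [-0.1587 -0.2895  0.0129]
top logger 0.52 [ 0.37    0.2493 -0.0021] [-0.0494  0.421  -0.0021]
```

View pics/w9.png

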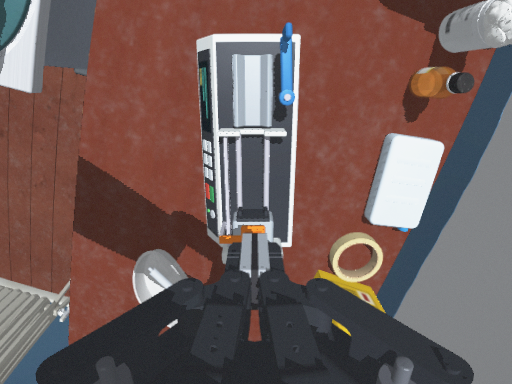

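The key sits up again and the pusher has stayed back; the clamp is open. One clearer look at the gap to the end plate before handing in.

Call:
play_rows(
  deltas="1 0 -5 -1 0 0 0; 1 0 -9 -1 0 0 0; 1 0 -12 -1 0 0 0; 1 0 -12 -1 0 0 0",
)

```text
time: 18.73
ee_pos: [0.497, -0.0211, 0.349]
ee_rot: [0.99, 0.141, 0.004, 0.002]
ft_force: [-0.4, -0.1, -0.5]
opening: -0.001
```

```bash
python3 - <<'E'
from h import *
c=shot("wrist");X=cloud(c);v=X[np.isfinite(X[...,0])&(X[...,2]>.02)&(X[...,2]<.16)]
A=np.array([world2pump(p) for p in v])
for y in np.arange(-.084,-.170,-.004):
    row=[]
    for x in np.arange(-.024,.032,.008):
        k=(abs(A[:,0]-x)<.004)&(abs(A[:,1]-y)<.002);row.append("%4d"%(np.max(A[k,2])*1000) if k.sum() else "   .")
    print("%4d"%(y*1000),"".join(row))
cv2.imwrite("pics/w10.png",cv2.resize(cv2.cvtColor(c["img"][20:260,150:350],cv2.COLOR_RGB2BGR),None,fx=2.4,fy=2.4,interpolation=2))
E
```

```text
-84    .   .   .   .   .   .   .
 -88    .   .   .   .   .   .   .
 -92    .   .   .   .   .   .   .
 -96    .   .   .   .   .   .   .
-100    .   .   .   .   .   .   .
-104    .   .   .   .   .   .   .
-108    .   .   .   .   .   .   .
-112    .   .   .   .   .   .   .
-116    .   .   .   .   .   .   .
-120    .   .   .   .   .   .   .
-124    .   .   .   . 134   .   .
-128    .   . 143 144 144   .   .
-132    .   . 144 145 145   .   .
-136    .   . 143 143 144   .   .
-140    .   .   .   .   .   .   .
-144    .   .   .   .   .   .   .
-148    .   .   .   .   .   .   .
-152    .   .   .   .   .   .   .
-156    .   .   .   .   .   .   .
-160    .   .   .   .   .   .   .
-164    .   .   .   .   .   .   .
-168    .   .   .   .   .   .   .
```

View pics/w10.png

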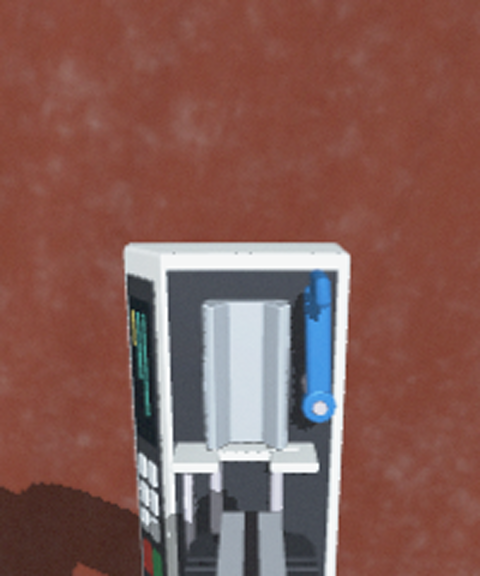

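```bash
python3 - <<'E'
from h import *
c=shot("scene");cv2.imwrite("pics/s11.png",cv2.resize(cv2.cvtColor(c["img"][150:240,230:330],cv2.COLOR_RGB2BGR),None,fx=6,fy=6,interpolation=2))
E
```

```text
(no output)
```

View pics/s11.png

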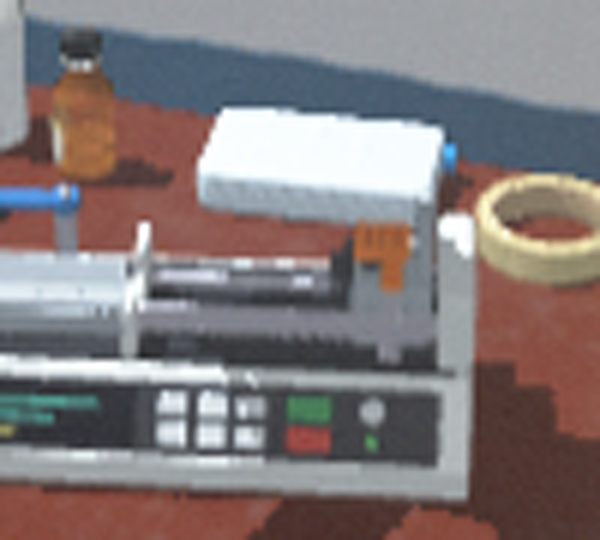

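```bash
python3 -c "
from workcell import *
print(job_done())"
```

```text
the job is handed in; nothing more can be done
None
```

The syringe pump is ready for the next syringe, and I handed the job in at about 19 s of the 40 s allowed. No verdict was reported.

- **Clamp:** With the shut fingertip I swung the blue clamp off the cradle along its arc. It last measured about 1.5 rad, with the arm along the back edge.
- **Pusher:** I pressed the orange key onto its stop (about 7 mm down, 8–11 N) and kept it down while pushing the pusher back about 94 mm. The last push rose to about 10 N with the key no longer moving, which I took as the stop. I then lifted straight up.

**Last checks:**
- The key was up again, its top at about 0.125–0.127 m.
- The pusher had stayed back, with its ridge against or very close to the end plate.
- The pump, syringe, bottle and logger measured within about 6 mm of their first places, which is network noise. The arm was clear of everything.

**Weak points:**
- I could not read the pusher joint directly, so the stop rests on the measured travel and force.
- In the last close-up with the wrist camera, the fingers hid the gap between ridge and end plate. I judged that gap from the scene camera and a partial depth map.

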